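# Move the power bank to the free charging bay and switch that bay on

### The job

Pull the grey power bank straight up off the battery stack (only its two ends can be reached there), set it down on the free console beside the stack and let go. Take it again by its long sides, the only ones that can be reached in the charging block, lay it flat on the pad of the empty bay of the charging block, centred and square between the end walls, and let go. Then press only that bay's round chrome key fully down so that it stays down and the key that was down pops up; leave everything else where it is.

Things in the scene. Friction and masses are not known exactly. Their poses are not given: they have to be found in the camera images.
- bank_center (a point): Centre of the grey rubber-coated power bank, a plain rounded block 64 mm long (x) by 42 mm wide (y) by 24 mm high (z), 0.12 kg; a thin bar of metal is let into its top. It starts lying flat on top of the battery stack, its long sides between the two cheeks, its ends (+x and -x) open to the fingers.
- bank: The same power bank; origin at the centre of its underside, 12 mm below bank_center, same axes.
- stack_seat (a point): Top centre of the battery stack's black base unit (64 x 68 x 40 mm, fixed), 40 mm above the console; the power bank rests on it, lengthwise along x. Two cheeks as high as the power bank (24 mm) cover its long sides; sprung rubber strips grip it: 3 to 8 N to pull it up. The console between stack and charging block, around x = 0.47, y = 0.13 m, is free (130 mm or more wide in y).
- bay_c_pad (a point): Centre of the top of the empty bay's pad, 28 mm above the console: the power bank must lie here. x runs along the bay, away from its key; y across; z up. Upright end walls (60 mm wide, 24 mm taller than the pad) at x = -41 and 41 mm, 74 mm apart inside, leave no room for fingers at the ends; the sides (+y, -y) are open. The key's axis is at x = -70 mm, y = 0.
- bay_a_pad (a point): The same point of the bay that holds a white earbuds case (58 x 46 x 24 mm). The three bays are alike, 84 mm wide, side by side in the charging block at 86 mm pitch, in any order. Around the pads and keys the deck is flat, 1 mm lower than the pad. This bay's key is down at the start.
- bay_b_pad (a point): The same point of the bay that holds a round wrist watch (42 mm across, 11 mm high, strap ends along x). Its key is up at the start.
- key_c_top (a point): Centre of the top face of the empty bay's key: 18 mm above the pad's top when the key is up; moves down with it.
- key_c (a joint): Round chrome key (upright cylinder 24 mm across) of the empty bay, up at the start. 0 = up, 0.0085 m = pushed to its stop; resists with up to 5 N on the way, so push on to the stop (8 to 12 N), no faster than 50 mm/s. Pushed 7.5 mm it latches: stays at about 0.007 when let go. The three keys are interlocked: pressing one lets go the one that was down, which springs up to 0.
- key_a (a joint): Key of the bay with the earbuds case, latched down at the start. Same key.
- key_b (a joint): Key of the bay with the watch, up at the start. Same key.
- case: White earbuds case, loose, in its bay; origin at its underside. Leave alone.
- watch: Wrist watch, loose, in its bay; origin at its underside. Leave alone.
- dish: White ceramic key dish, 110 mm across, 28 mm high, with a silver coin in it; origin at its underside. Leave alone.
- knocker: Bronze door knocker figurine, 50 x 60 mm foot, 94 mm high; origin at its underside. Leave alone.
Things that resemble listed ones, but are neither listed nor needed, are in the scene too. What is shaped like the bank but pink or yellow is not meant.

How it is judged:
On the way, in this order (a step that is already met when the one before it is completed fails the run):
1. the power bank is lifted straight up clear of the stack's cheeks (z of bank_center in the frame of stack_seat above 0.037 m and x of bank_center in the frame of stack_seat between -0.025 and 0.025 m and y of bank_center in the frame of stack_seat between -0.025 and 0.025 m), for 0.02 s.
2. the power bank rests on the console, let go (height (world z) of bank_center below 0.024 m and contact force between the fingers and bank below 0.2 N and linear speed of bank below 0.02 m/s), for 0.2 s.
3. the power bank lies flat on the empty bay's pad, let go (x of bank_center in the frame of bay_c_pad between -0.008 and 0.008 m and y of bank_center in the frame of bay_c_pad between -0.012 and 0.012 m and z of bank_center in the frame of bay_c_pad between 0.008 and 0.016 m and angle between bank_center's own z axis and vertical below 0.1 rad and angle between the x axis of bank_center and the x axis of bay_c_pad, either way round below 0.17 rad and contact force between the fingers and bank below 0.2 N and linear speed of bank below 0.02 m/s), for 0.2 s.
4. that bay's key is down and the other two are up (value of joint key_c above 0.0055 m and value of joint each of key_a, key_b below 0.002 m), for 0.2 s.
At the end, for the whole second after the job is handed in: The power bank lies flat and still on the empty bay's pad, released, its centre within 8 mm along and 12 mm across the bay of the pad's centre and square to it within 0.17 rad; that bay's key stays latched down (joint above 5.5 mm) and the other two keys are up (below 2 mm) (all of step 3 and all of step 4); the robot touches nothing.
It fails at once if the key of the watch's bay is pressed (value of joint key_b above 0.005 m).
It fails at once if the earbuds case or the watch is shifted by more than 15 mm (distance of any of case, watch from where it was at the start of the episode above 0.015 m).
It fails at once if the dish or the figurine is shifted by more than 30 mm (distance of any of dish, knocker from where it was at the start of the episode above 0.03 m).
It also fails if it takes over 66 s, if anything falls off the work surface, if the arm or the gripper's body presses on something with over 40 N, if the wrist force passes 120 N, or if a joint passes its speed limit or range.

### The arm

A 6-joint arm with a two-finger parallel gripper is mounted at the origin on the work surface. World frame = base frame: x ahead of the robot, y to its left, z up, the work surface at z = 0. Lengths are in m, angles in rad, forces in N, time in s.
With the tool pointing down it reaches from about 0.35 to 0.775 m from the base axis. Payload 5.5 kg.
Tool frame: the origin (TCP) lies midway between the tips of the shut fingers; the grasp point (between the pads) lies 19 mm behind it; z points along the fingers, y is the direction in which the jaws open and shut (so a half turn about z gives the same grasp; the last joint's range is limited). The gripper opens to 85 mm and grips with 20 to 120 N. Pads are 22 mm wide; open, the fingers measure 114 mm over their backs; the gripper's body (76 mm by 85 mm) begins 54 mm behind the grasp point. The pads swing forward as they close: fully open they stand 13 mm farther back than shut.
Start: joints at [0.978, 0.313, 0.046, 1.304, 0, 1.431], TCP at [0.252, 0.517, 0.231] pointing down, gripper open.
Joint ranges: [-2.76, 2.76], [-0.86, 1.69], [-1.03, 1.26], [-2.2, 2.34], [-1.47, 1.5], [-3.14, 3.14]. Speed limits (rad/s): [2.57, 2.57, 3.14, 3.14, 3.14, 3.14].

### API

Orientations are given as a rotation vector (axis times angle).
In Python, from station import r gives the robot as it stands.
- The arm moves only by the shell command python3 -m pendant 'ROWS' [FORCE]. ROWS is JSON, a list of rows, each a list of 7 numbers: the shift along the tool's x, y, z in m, then the turn, a rotation vector about the tool's x, y, z in degrees, then the finger opening in m, from 0 to 0.0854. In form: [[x, y, z, rx, ry, rz, grip], ...]. A call has 1 to 5 rows; each row shifts and turns the commanded pose from where the row before left it, along the tool's axes as they then stand; what a row does not reach is not made up. A row lasts 1/8 s, in which the tool goes at most 62.5 mm and 10.7 degrees, less where a joint would pass 70% of its speed; a pose out of reach is approached as far as the arm can. A call with a gripper value outside its range is refused whole. The fingers move at their own pace and stop on an object; FORCE is the grip in N (left out, the last holds). Time passes only in rows, so rows that do not move let the fingers close. It gives the time, the measured TCP pose, the force and the opening at its end, in the units of the state.
- r.observe(): the state, without advancing time (a new reading comes with each control period).
- r.grab_frame(name): name is "scene" or "top"; returns a dict with "frame" (420x560x3 uint8, red, green, blue), "intrinsics" (3x3 intrinsics, pixels), "cam_to_world" (4x4, takes a point from camera to world coordinates). Camera axes: x right, y up, looking along -z (the intrinsics and any distortion apply to the point x, -y, -z); pixel columns grow to the right and rows downward; lengths in m; the calibration is good to about 2 mm. A picture is of the moment at which its call begins. There is no depth.
- r.sign_off(): hands the job in, once; it reports no verdict.
The state is a dict: "time": time; "joint_positions": joint angles; "dq": joint speeds; "effort": joint torques, N m; "ee_pos": TCP position; "orientation": TCP orientation; "wrist_force": force on the tool from outside, world axes, zero at the start; "ft_torque": the same for the moment, N m; "finger_gap": opening from 0.0 (shut) to 1.0 (fully open).
Only numpy, scipy, OpenCV 4.12 (cv2) and the standard library are available. Lean on these libraries where they do the work, as an engineer would, in place of code of your own. Each camera call takes 0.05 s, during which the arm holds its last target.

## Working session

There is one attempt and no reset: what is moved stays moved. The work goes in short steps, Python scripts to look and compute and a shell command to move; the robot and the scene stay as the last step left them, time stands still between calls to the robot, and variables do not carry over. Pictures are saved under pics/ and viewed, and the job is handed in when it is done.

```bash
mkdir -p pics; ls; python3 - <<'E'
from station import r
import cv2,numpy as np
print(r.observe())
for n in("scene","top"):
    f=r.grab_frame(n); cv2.imwrite(f"pics/{n}0.png",f["frame"][:,:,::-1]); print(f["intrinsics"],f["cam_to_world"], [k for k in f])
    np.savez(f"{n}0.npz",**{k:v for k,v in f.items()})
E
```

```text
pics
{'time': 0.0, 'joint_positions': array([9.78387006e-01, 3.13968448e-01, 4.49528272e-02, 1.30360789e+00,
       1.86551037e-05, 1.43119450e+00]), 'dq': array([ 0.0025767 ,  0.0002337 ,  0.00091386,  0.00063361, -0.0008407 ,
       -0.00137621]), 'effort': array([-3.48717103e-04, -4.80632186e+01,  2.98529935e+01,  1.95968914e-02,
       -1.43892053e-04,  1.13758270e-05]), 'ee_pos': array([0.25126548, 0.51660965, 0.23041637]), 'orientation': array([-7.05056525e-01, -3.06076377e+00,  2.66897004e-03]), 'wrist_force': array([0.04899574, 0.95819033, 0.17776876]), 'ft_torque': array([-0.06334314,  0.05217816, -0.02561355]), 'finger_gap': 1.0009448065860536}
[[527.65145061   0.         289.04955883]
 [  0.         527.65145061 217.18277518]
 [  0.           0.           1.        ]] [[-0.08968019 -0.58934401  0.80288922  1.3922915 ]
 [ 0.99593337 -0.06003576  0.06717462  0.12070967]
 [ 0.00861311  0.8056484   0.59233138  0.6781703 ]
 [ 0.          0.          0.          1.        ]] ['frame', 'intrinsics', 'cam_to_world']
[[429.1698986    0.         274.70969979]
 [  0.         429.1698986  215.39668376]
 [  0.           0.           1.        ]] [[-0.00963233  0.99298297 -0.11786447  0.4145792 ]
 [-0.9995198  -0.00608944  0.03038228  0.06648879]
 [ 0.02945136  0.11810052  0.9925648   0.97256336]
 [ 0.          0.          0.          1.        ]] ['frame', 'intrinsics', 'cam_to_world']
```

View pics/scene0.png

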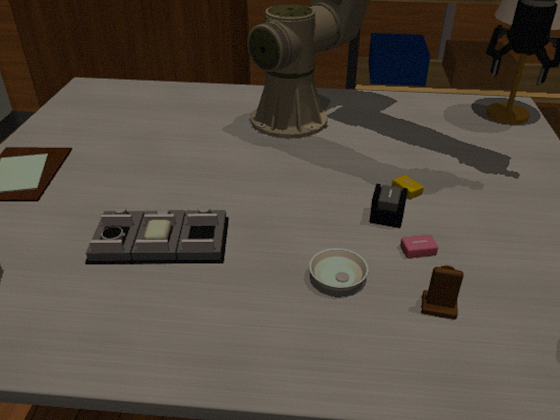

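View pics/top0.png

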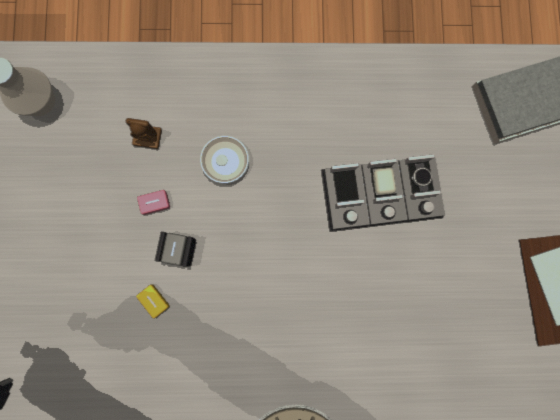

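The top view shows the grey bank on the stack at about (175,250), with its cheeks left and right. The empty bay is at (347,187) and its key at (351,216). The earbuds case is at (385,182) and the watch at (422,178). I'll zoom in next.

```bash
python3 - <<'E'
import cv2
a=cv2.imread('pics/top0.png')
b=cv2.convertScaleAbs(cv2.resize(a[225:275,145:205],None,fx=8,fy=8,interpolation=cv2.INTER_CUBIC),alpha=1.6,beta=25)
cv2.imwrite('pics/z1.png',b)
b=cv2.convertScaleAbs(cv2.resize(a[150:235,315:450],None,fx=5.5,fy=5.5,interpolation=cv2.INTER_CUBIC),alpha=1.5,beta=20)
cv2.imwrite('pics/z2.png',b)
E
```

```text
(no output)
```

View pics/z1.png

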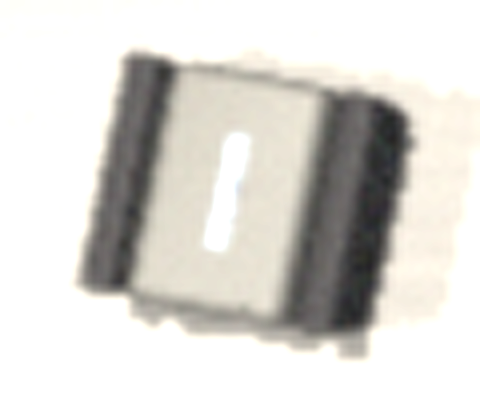

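View pics/z2.png

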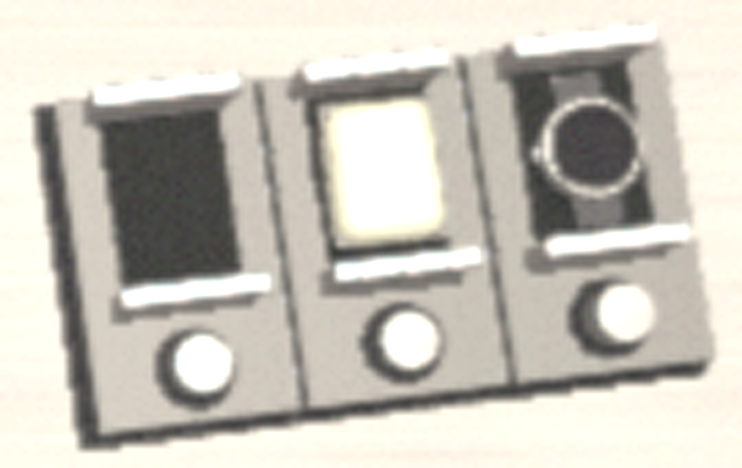

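```bash
cat > h.py <<'E'
import numpy as np,cv2
def ray(f,uv,z):
    K=f["intrinsics"];T=f["cam_to_world"]
    uv=np.atleast_2d(np.asarray(uv,float))
    d=np.c_[(uv[:,0]-K[0,2])/K[0,0],-(uv[:,1]-K[1,2])/K[1,1],-np.ones(len(uv))]@T[:3,:3].T
    o=T[:3,3]; return o+d*((z-o[2])/d[:,2])[:,None]
E
python3 - <<'E'
from h import *
f=np.load('top0.npz'); im=f['frame']; sc=np.load('scene0.npz')
fz=lambda p,s,o:(np.array(p,float)+.5)/s-.5+np.array(o)
c=fz([(172,68),(328,92),(287,320),(132,295)],8,(145,225))
P=ray(f,c,.064);print('bank',P[:,:2],P.mean(0)); 
for a,b in((0,3),(1,2)):
    d=P[a]-P[b];print(np.linalg.norm(d),np.degrees(np.arctan2(d[1],d[0])))
d=P[0]-P[1];print('w',np.linalg.norm(d),np.degrees(np.arctan2(d[1],d[0])))
b=ray(f,fz([(238,130),(215,252)],8,(145,225)),.064);print('bar',b.mean(0),np.degrees(np.arctan2(*(b[0]-b[1])[[1,0]])))
g=im.astype(int).min(2); print(np.percentile(g[150:235,315:450],[10,50,90,99]))
m=np.zeros(g.shape,np.uint8); m[150:235,315:450]=(g[150:235,315:450]>165)
n,l,s,ce=cv2.connectedComponentsWithStats(m)
for i in range(1,n):
    if s[i,4]>15:
        pts=np.argwhere(l==i)[:,::-1].astype(np.float32)
        print(s[i],ce[i],cv2.minAreaRect(pts)[1:], 'z52',ray(f,ce[i],.052)[0,:2],'z46',ray(f,ce[i],.046)[0,:2])
E
```

```text
bank [[0.48639492 0.26802678]
 [0.47975658 0.22708549]
 [0.42016387 0.23685866]
 [0.42703606 0.2772101 ]] [0.45333786 0.25229526 0.064     ]
0.060065028197544695 -8.79442240415808
0.060388789279104925 -9.313561130651308
w 0.041475976723486005 80.7900593025992
bar [0.45398014 0.25317367 0.064     ] -9.631629051345922
[ 41. 114. 149. 174.]
[409 155  25   4  52] [421.03846154 156.57692308] ((2.0447216033935547, 24.18613624572754), 83.2901611328125) z52 [ 0.65337854 -0.28790056] z46 [ 0.65493498 -0.29021038]
[371 159  25   5  53] [383. 161.] ((1.9877676963806152, 24.294937133789062), 83.6598129272461) z52 [ 0.64353593 -0.20238208] z46 [ 0.64502821 -0.20413451]
[333 164  25   4  51] [344.74509804 165.47058824] ((1.9877675771713257, 24.184507369995117), 83.6598129272461) z52 [ 0.63366509 -0.1170534 ] z46 [ 0.63509304 -0.11824968]
[378 171  13  19 192] [383.77604167 180.34375   ] ((18.0, 12.0), 90.0) z52 [ 0.600044   -0.20237617] z46 [ 0.60125282 -0.20412856]
[415 191  25   5  49] [427.06122449 192.79591837] ((1.9845556020736694, 24.1867733001709), 82.87498474121094) z52 [ 0.57186334 -0.29717801] z46 [ 0.57288848 -0.29954829]
[377 196  25   4  49] [388.75510204 197.3877551 ] ((1.9278804063796997, 24.18613624572754), 83.2901611328125) z52 [ 0.56206417 -0.21185081] z46 [ 0.56302544 -0.21366495]
[338 200  26   5  55] [350.49090909 201.98181818] ((2.0447216033935547, 25.29612922668457), 83.2901611328125) z52 [ 0.55233716 -0.12729068] z46 [ 0.55323503 -0.12855368]
[348 212   8   8  42] [350.9047619  215.42857143] ((7.071067810058594, 6.363961219787598), 45.0) z52 [ 0.52280838 -0.12729078] z46 [ 0.52351379 -0.12855379]
```

```bash
cat > plan.py <<'E'
import sys,numpy as np
from scipy.spatial.transform import Rotation as R
from station import r
x,y,z,jaw=map(float,sys.argv[1:5])
o=r.observe();M=R.from_rotvec(o["orientation"]).as_matrix()
ja=np.degrees(np.arctan2(M[1,1],M[0,1]))
t=M.T@(np.array([x,y,z])-o["ee_pos"])
print('t',round(o['time'],2),'pos',o['ee_pos'].round(4),'jaw',round(ja,2),'tilt z',M[:,2].round(4),'F',o['wrist_force'].round(1),'gap',round(float(o['finger_gap']),3))
print('tool shift mm',(t*1000).round(1),'turn rz',round((ja-jaw+90)%180-90,2))
E
python3 plan.py .4536 .2527 .16 -9.2
python3 -m pendant '[[0,0,0,0,0,10.5,0.0854],[0,0,0,0,0,10.5,0.0854],[0,0,0,0,0,10.5,0.0854],[0,0,0,0,0,10.5,0.0854],[0,0,0,0,0,10.5,0.0854]]' 60
python3 -m pendant '[[0,0,0,0,0,10.5,0.0854],[0,0,0,0,0,10,0.0854],[0,0,0,0,0,0,0.0854]]'
python3 plan.py .4536 .2527 .16 -9.2
```

```text
t 0.1 pos [0.2513 0.5167 0.2305] jaw 64.06 tilt z [-9.0e-04 -1.4e-03 -1.0e+00] F [-0.5 -0.7  0.4] gap 1.001
tool shift mm [-297.4 -148.7   70.7] turn rz 73.26
time: 0.72
ee_pos: [0.2514, 0.5168, 0.2308]
orientation: [1.994, 2.428, -0.002]
wrist_force: [0.8, -0.6, 0.0]
finger_gap: 1.001
time: 1.1
ee_pos: [0.2514, 0.5168, 0.2309]
orientation: [2.386, 2.044, -0.001]
wrist_force: [-0.2, -0.7, 0.2]
finger_gap: 1.0
t 1.1 pos [0.2514 0.5168 0.2309] jaw -8.84 tilt z [-5.e-04 -7.e-04 -1.e+00] F [-0.2 -0.7  0.2] gap 1.0
tool shift mm [-229.9  240.4   70.9] turn rz 0.36
```

```bash
python3 -m pendant '[[-0.038,0.040,0.0,0,0,0.4,0.0854],[-0.038,0.040,0.0,0,0,0,0.0854],[-0.038,0.040,0.0,0,0,0,0.0854],[-0.038,0.040,0,0,0,0,0.0854],[-0.038,0.040,0.035,0,0,0,0.0854]]'
python3 -m pendant '[[-0.040,0.040,0.035,0,0,0,0.0854],[0,0,0,0,0,0,0.0854],[0,0,0,0,0,0,0.0854]]'
python3 plan.py .4536 .2527 .11 -9.2
python3 - <<'E'
from station import r
import cv2
for n in("scene","top"):
    f=r.grab_frame(n)["frame"][:,:,::-1]
    c=f[120:250,340:470] if n=="scene" else f[190:300,110:240]
    cv2.imwrite(f"pics/{n}1.png",cv2.convertScaleAbs(cv2.resize(c,None,fx=4.5,fy=4.5,interpolation=cv2.INTER_CUBIC),alpha=1.5,beta=15))
E
```

```text
time: 1.72
ee_pos: [0.4197, 0.2987, 0.1998]
orientation: [2.39, 2.037, 0.009]
wrist_force: [1.0, 1.6, -0.8]
finger_gap: 0.996
time: 2.1
ee_pos: [0.4478, 0.256, 0.165]
orientation: [-2.393, -2.034, 0.001]
wrist_force: [0.4, -1.2, 0.1]
finger_gap: 0.998
t 2.1 pos [0.4478 0.256  0.165 ] jaw -9.28 tilt z [-6.e-04  2.e-04 -1.e+00] F [ 0.4 -1.2  0.1] gap 0.998
tool shift mm [-2.3  6.2 54.9] turn rz -0.08
```

View pics/scene1.png

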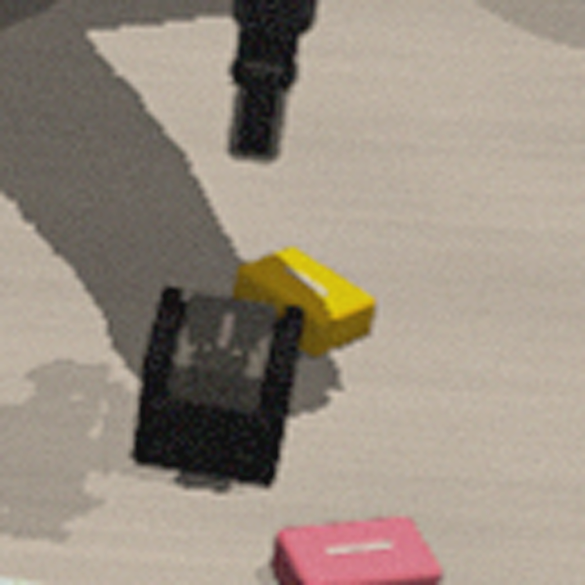

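View pics/top1.png

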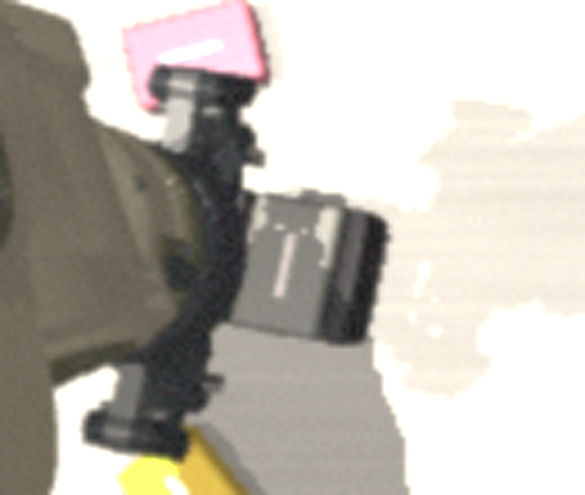

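The scene view shows the open gripper over the stack at about (265,150) in the crop, and nothing is in its way. I'll go lower and look again.

```bash
python3 -m pendant '[[-0.002,0.006,0.03,0,0,0,0.0854],[0,0,0.035,0,0,0,0.0854],[0,0,0,0,0,0,0.0854],[0,0,0,0,0,0,0.0854]]'
python3 plan.py .4536 .2527 .039 -9.2
python3 - <<'E'
from station import r
import cv2,numpy as np
for n in("scene","top"):
    F=r.grab_frame(n);f=F["frame"][:,:,::-1]
    T=np.linalg.inv(F["cam_to_world"]);K=F["intrinsics"]
    c=(f[120:250,340:470] if n=="scene" else f[190:300,110:240]);o=np.array((340,120) if n=="scene" else (110,190))
    im=cv2.convertScaleAbs(cv2.resize(c,None,fx=4.5,fy=4.5,interpolation=cv2.INTER_CUBIC),alpha=1.5,beta=15)
    p=T@np.append(r.observe()["ee_pos"],1);u=np.array([-p[0]/p[2]*K[0,0]+K[0,2],p[1]/p[2]*K[1,1]+K[1,2]])
    cv2.circle(im,tuple(int(v) for v in (u-o+.5)*4.5),3,(0,0,255),-1)
    cv2.imwrite(f"pics/{n}2.png",im)
E
```

```text
time: 2.7
ee_pos: [0.4539, 0.2542, 0.1014]
orientation: [2.393, 2.035, 0.003]
wrist_force: [-0.1, 0.0, 0.3]
finger_gap: 1.003
t 2.7 pos [0.4539 0.2542 0.1014] jaw -9.23 tilt z [ 1.6e-03  7.0e-04 -1.0e+00] F [-0.1  0.   0.3] gap 1.003
tool shift mm [-1.6 -0.1 62.4] turn rz -0.03
```

View pics/scene2.png

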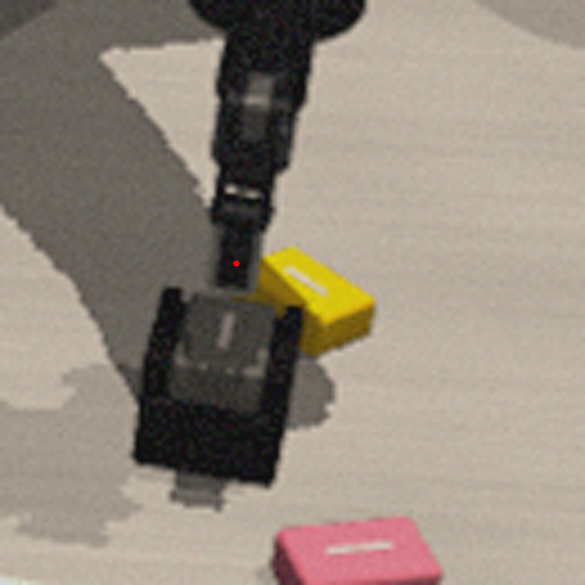

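View pics/top2.png

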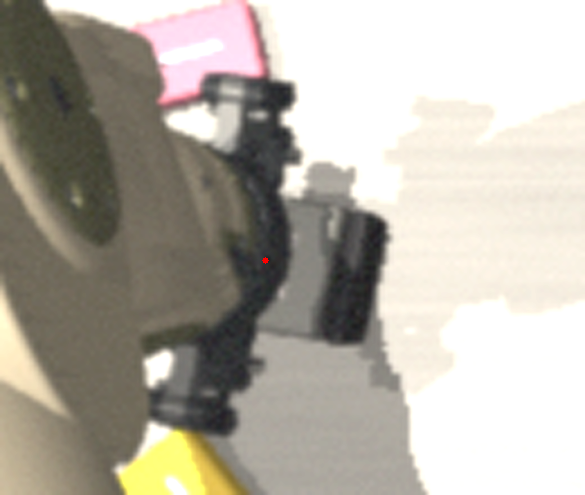

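```bash
python3 - <<'E'
from h import *
f=np.load('scene0.npz');im=f['frame'][:,:,::-1]
g=im[175:215,375:410].astype(int).min(2); m=(g>g.max()*0.75).astype(np.uint8); 
n,l,s,c=cv2.connectedComponentsWithStats(m); print(s,c)
print(ray(f,np.array([(227,330)])/4.5-.5+.1+[340,120],.064))
for i in range(1,n): print(ray(f,c[i]+[375,175],.064))
# far-wall/near wall tops + key in scene
g=im.astype(int).min(2)
cv2.imwrite('pics/z3.png',cv2.convertScaleAbs(cv2.resize(im[200:270,80:235],None,fx=5,fy=5,interpolation=cv2.INTER_CUBIC),alpha=1.5,beta=20))
E
```

```text
[[   0    0   35   40 1319]
 [  14   15    3    7   14]
 [  29   24    6   16   67]] [[16.24943139 18.85367703]
 [14.85714286 17.71428571]
 [32.2238806  32.59701493]]
[[0.45256289 0.25459344 0.064     ]]
[[0.45176385 0.25425356 0.064     ]]
[[0.50300364 0.28582086 0.064     ]]
```

View pics/z3.png

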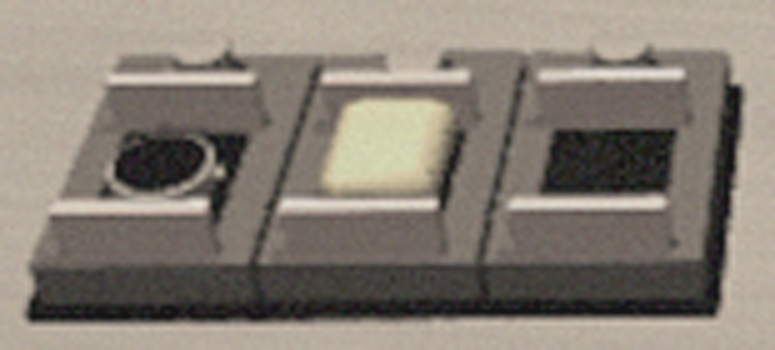

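Both views agree on the bank to about 2 mm: roughly (0.453, 0.2535). I'll go down and grip the ends.

```bash
python3 -m pendant '[[0,0,0.03,0,0,0,0.0854],[-0.001,0,0.025,0,0,0,0.0854],[0,0,0.007,0,0,0,0.0854],[0,0,0,0,0,0,0.0854]]' 60
python3 plan.py .453 .2535 .039 -9.2
python3 -m pendant '[[0,0,0,0,0,0,0.05],[0,0,0,0,0,0,0.05],[0,0,0,0,0,0,0.05],[0,0,0,0,0,0,0.05],[0,0,0,0,0,0,0.05]]' 60
python3 plan.py .453 .2535 .039 -9.2
python3 - <<'E'
from station import r
import cv2
f=r.grab_frame("scene")["frame"][:,:,::-1]
cv2.imwrite("pics/s3.png",cv2.convertScaleAbs(cv2.resize(f[120:250,340:470],None,fx=4.5,fy=4.5,interpolation=cv2.INTER_CUBIC),alpha=1.5,beta=15))
E
```

```text
time: 3.3
ee_pos: [0.4539, 0.2524, 0.0387]
orientation: [2.395, 2.033, 0.001]
wrist_force: [1.0, -0.8, 0.6]
finger_gap: 1.005
t 3.3 pos [0.4539 0.2524 0.0387] jaw -9.34 tilt z [ 8.e-04  4.e-04 -1.e+00] F [ 1.  -0.8  0.6] gap 1.005
tool shift mm [ 0.9 -1.  -0.3] turn rz -0.14
time: 3.92
ee_pos: [0.4542, 0.2527, 0.0396]
orientation: [2.395, 2.033, 0.004]
wrist_force: [-0.4, 0.3, 6.2]
finger_gap: 0.738
t 3.92 pos [0.4542 0.2527 0.0396] jaw -9.35 tilt z [ 0.0021  0.0013 -1.    ] F [-0.4  0.3  6.2] gap 0.738
tool shift mm [ 0.6 -1.3  0.6] turn rz -0.15
```

View pics/s3.png

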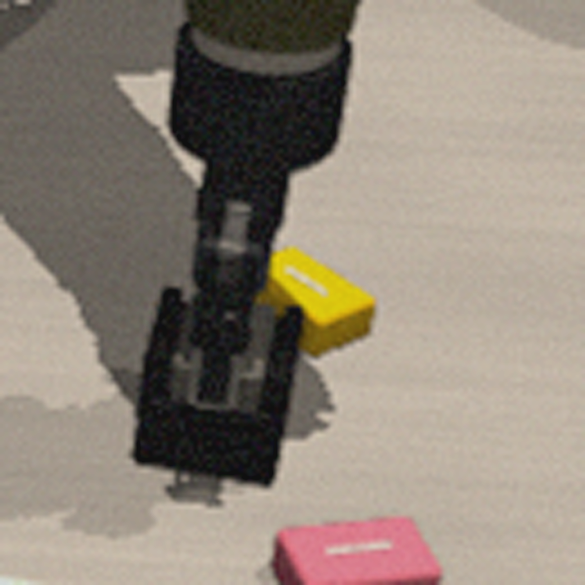

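The opening is 63 mm, so the ends are gripped, and the fingertip sits just above the base edge at (213,400). I'll pull straight up.

```bash
python3 -m pendant '[[0,0,-0.006,0,0,0,0.05],[0,0,-0.01,0,0,0,0.05],[0,0,-0.012,0,0,0,0.05],[0,0,-0.015,0,0,0,0.05],[0,0,-0.015,0,0,0,0.05]]' 70
python3 -m pendant '[[0,0,-0.025,0,0,0,0.05],[0,0,-0.02,0,0,0,0.05],[0,0,0,0,0,0,0.05],[0,0,0,0,0,0,0.05]]'
python3 plan.py .47 .13 .14 6.8
python3 - <<'E'
from station import r
import cv2
f=r.grab_frame("scene")["frame"][:,:,::-1]
cv2.imwrite("pics/s4.png",cv2.convertScaleAbs(cv2.resize(f[100:250,320:470],None,fx=4,fy=4,interpolation=cv2.INTER_CUBIC),alpha=1.5,beta=15))
E
```

```text
time: 4.6
ee_pos: [0.4537, 0.2523, 0.0974]
orientation: [2.395, 2.033, 0.001]
wrist_force: [-0.1, -0.5, -1.1]
finger_gap: 0.733
time: 5.1
ee_pos: [0.4531, 0.2521, 0.1407]
orientation: [-2.395, -2.033, 0.0]
wrist_force: [0.3, 0.7, -1.1]
finger_gap: 0.734
t 5.1 pos [0.4531 0.2521 0.1407] jaw -9.34 tilt z [-2.e-04 -0.e+00 -1.e+00] F [ 0.3  0.7 -1.1] gap 0.734
tool shift mm [-117.7   36.5    0.7] turn rz -16.14
```

View pics/s4.png

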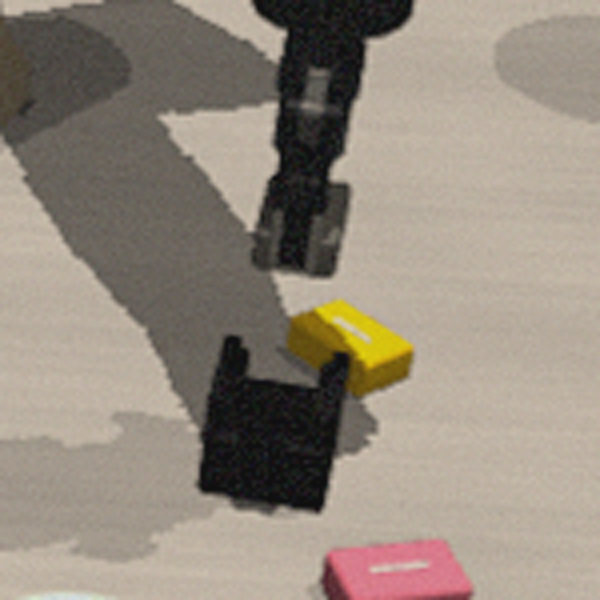

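The bank is clear of the stack, held level at (300,225), with -1.1 N on the wrist, which matches 0.12 kg. On to the console.

```bash
python3 -m pendant '[[-0.03,0.009,0,0,0,0,0.05],[-0.04,0.0125,0,0,0,0,0.05],[-0.035,0.011,0,0,0,0,0.05],[-0.0125,0.004,0.02,0,0,0,0.05],[0,0,0.02,0,0,-8,0.05]]'
python3 -m pendant '[[0,0,0.02,0,0,-8.1,0.05],[0,0,0.02,0,0,0,0.05],[0,0,0.02,0,0,0,0.05],[0,0,0,0,0,0,0.05],[0,0,0,0,0,0,0.05]]'
python3 plan.py .47 .13 .000 6.8
```

```text
time: 5.78
ee_pos: [0.47, 0.129, 0.0997]
orientation: [-2.246, -2.196, 0.001]
wrist_force: [0.4, 0.9, -1.4]
finger_gap: 0.735
time: 6.4
ee_pos: [0.4702, 0.1303, 0.041]
orientation: [-2.086, -2.348, 0.0]
wrist_force: [0.5, -0.4, -1.2]
finger_gap: 0.734
t 6.4 pos [0.4702 0.1303 0.041 ] jaw 6.76 tilt z [-5.e-04  0.e+00 -1.e+00] F [ 0.5 -0.4 -1.2] gap 0.734
tool shift mm [-0.3 -0.2 41. ] turn rz -0.04
```

```bash
python3 -m pendant '[[0,0,0.02,0,0,0,0.05],[0,0,0.013,0,0,0,0.05],[0,0,0.004,0,0,0,0.05],[0,0,0,0,0,0,0.05]]'
python3 plan.py .47 .13 .000 6.8
python3 - <<'E'
from station import r
import cv2
f=r.grab_frame("scene")["frame"][:,:,::-1]
cv2.imwrite("pics/s5.png",cv2.convertScaleAbs(cv2.resize(f[120:250,240:390],None,fx=4,fy=4,interpolation=cv2.INTER_CUBIC),alpha=1.5,beta=15))
E
```

```text
time: 6.9
ee_pos: [0.4703, 0.1303, 0.004]
orientation: [-2.087, -2.348, 0.0]
wrist_force: [0.1, 0.4, -1.5]
finger_gap: 0.733
t 6.9 pos [0.4703 0.1303 0.004 ] jaw 6.76 tilt z [-1.e-04  1.e-04 -1.e+00] F [ 0.1  0.4 -1.5] gap 0.733
tool shift mm [-0.3 -0.4  4. ] turn rz -0.04
```

View pics/s5.png

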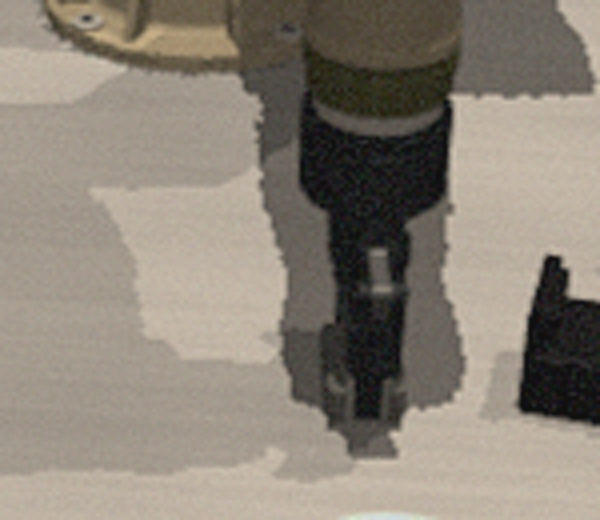

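The bank is held just above the console at (365,400). I'll lower 2 mm at a time until the wrist feels contact.

```bash
python3 -m pendant '[[0,0,0.002,0,0,0,0.05],[0,0,0,0,0,0,0.05]]'
python3 -m pendant '[[0,0,0.0015,0,0,0,0.05],[0,0,0,0,0,0,0.05]]'
```

```text
time: 7.2
ee_pos: [0.4705, 0.1303, 0.0021]
orientation: [2.087, 2.348, 0.001]
wrist_force: [-0.5, 0.4, -0.7]
finger_gap: 0.737
time: 7.45
ee_pos: [0.4702, 0.1303, 0.0004]
orientation: [-2.087, -2.348, -0.0]
wrist_force: [1.8, -0.1, -2.1]
finger_gap: 0.729
```

```bash
python3 -m pendant '[[0,0,0.001,0,0,0,0.05],[0,0,0,0,0,0,0.05]]'
python3 plan.py .47 .13 .000 6.8
```

```text
time: 7.7
ee_pos: [0.4704, 0.1303, -0.0003]
orientation: [2.087, 2.348, 0.0]
wrist_force: [-1.6, -0.8, 2.8]
finger_gap: 0.734
t 7.7 pos [ 4.704e-01  1.303e-01 -3.000e-04] jaw 6.75 tilt z [ 3.e-04  1.e-04 -1.e+00] F [-1.6 -0.8  2.8] gap 0.734
tool shift mm [-0.3 -0.4 -0.3] turn rz -0.05
```

Contact felt. I'll let go, rise, and look.

```bash
python3 -m pendant '[[0,0,0,0,0,0,0.0854],[0,0,0,0,0,0,0.0854],[0,0,0,0,0,0,0.0854],[0,0,0,0,0,0,0.0854]]'
python3 -m pendant '[[0,0,-0.02,0,0,0,0.0854],[0,0,-0.04,0,0,0,0.0854],[0,0,-0.055,0,0,0,0.0854],[0,0,-0.055,0,0,0,0.0854],[0,0,0,0,0,0,0.0854]]'
python3 - <<'E'
from station import r
import cv2,numpy as np
f=r.grab_frame("scene");np.savez("s6.npz",**f);f=f["frame"][:,:,::-1]
cv2.imwrite("pics/s6.png",cv2.convertScaleAbs(cv2.resize(f[150:250,270:390],None,fx=6,fy=6,interpolation=cv2.INTER_CUBIC),alpha=1.5,beta=15))
f=r.grab_frame("top");np.savez("t6.npz",**f);f=f["frame"][:,:,::-1]
cv2.imwrite("pics/t6.png",cv2.convertScaleAbs(cv2.resize(f[190:300,170:300],None,fx=5,fy=5,interpolation=cv2.INTER_CUBIC),alpha=1.5,beta=15))
E
python3 plan.py .47 .13 .1 96.8
```

```text
time: 8.2
ee_pos: [0.4703, 0.1303, -0.0006]
orientation: [-2.087, -2.349, -0.0]
wrist_force: [0.2, -0.7, 0.9]
finger_gap: 1.003
time: 8.82
ee_pos: [0.4735, 0.1307, 0.1741]
orientation: [2.082, 2.344, 0.011]
wrist_force: [-0.1, 0.4, -0.4]
finger_gap: 1.0
t 8.93 pos [0.4706 0.1303 0.1698] jaw 6.76 tilt z [ 1.5e-03  2.0e-04 -1.0e+00] F [-0.3  0.3 -0.7] gap 1.001
tool shift mm [-0.3 -0.8 69.8] turn rz 89.96
```

View pics/s6.png

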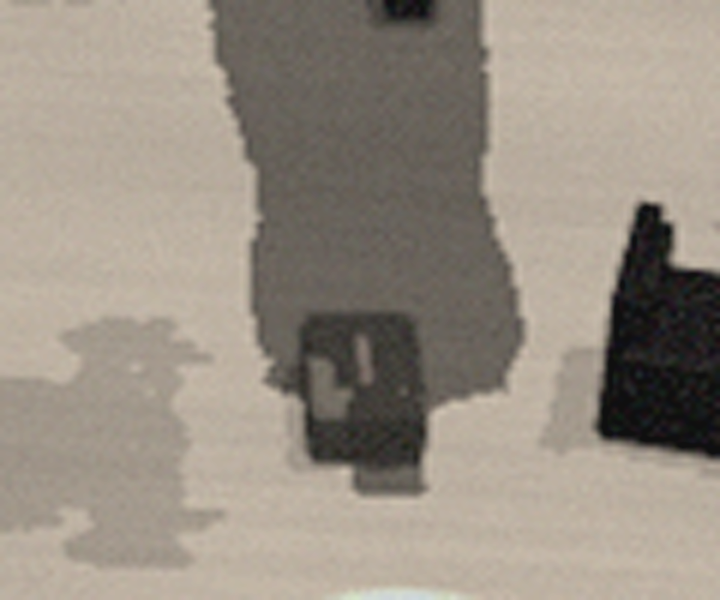

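View pics/t6.png

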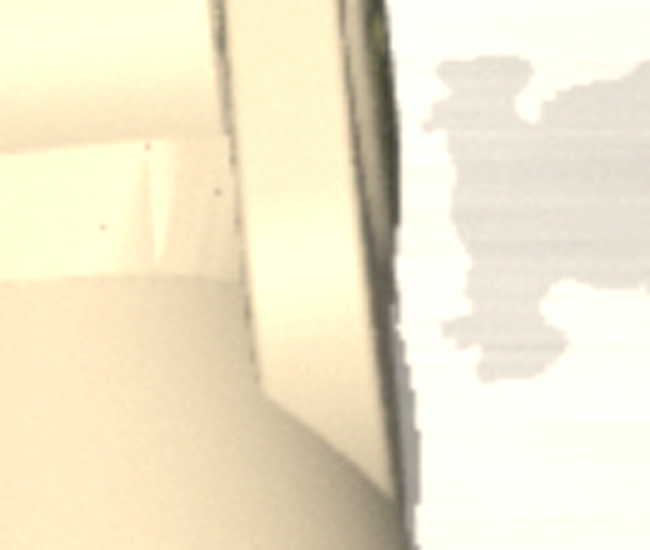

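The bank lies flat and free on the console at (362,370) in the crop; the arm hides it from the top camera. Next, its position, and the bay's from the scene view.

```bash
python3 - <<'E'
from h import *
f=np.load('s6.npz')
q=lambda p,s,o:(np.array(p,float)+.5)/s-.5+np.array(o)
print('bank bar',ray(f,q([(364,360)],6,(270,150)),.024), 'corners',ray(f,q([(305,315),(415,315),(425,425),(308,425)],6,(270,150)),.024).mean(0))
w=ray(f,q([(612,74),(587,203)],5,(80,200)),.052);print('walls',w,w.mean(0),np.degrees(np.arctan2(*(w[0]-w[1])[[1,0]])))
E
```

```text
bank bar [[0.46934606 0.13167824 0.024     ]] corners [0.47469174 0.13153417 0.024     ]
walls [[ 0.55187674 -0.12550377  0.052     ]
 [ 0.63415489 -0.11652435  0.052     ]] [ 0.59301581 -0.12101406  0.052     ] -173.77168133864805
```

```bash
python3 -m pendant '[[0,0,0,0,0,-10,0.0854],[0,0,0,0,0,-10,0.0854],[0,0,0,0,0,-10,0.0854],[0,0,0,0,0,-10,0.0854],[0,0,0,0,0,-10,0.0854]]'
python3 -m pendant '[[0,0,0,0,0,-10,0.0854],[0,0,0,0,0,-10,0.0854],[0,0,0,0,0,-10,0.0854],[0,0,0,0,0,-10,0.0854],[0,0,0,0,0,0,0.0854]]'
python3 -m pendant '[[0,0,0.03,0,0,0,0.0854],[0,0,0.03,0,0,0,0.0854],[0,0,0.03,0,0,0,0.0854],[0,0,0,0,0,0,0.0854]]'
python3 plan.py .4703 .1303 .004 96.8
```

```text
time: 9.55
ee_pos: [0.4688, 0.1301, 0.1671]
orientation: [-0.889, -3.009, 0.002]
wrist_force: [0.2, -0.5, 0.6]
finger_gap: 0.998
time: 10.18
ee_pos: [0.469, 0.1301, 0.1675]
orientation: [0.182, -3.133, 0.0]
wrist_force: [0.1, 0.4, 0.8]
finger_gap: 0.999
time: 10.68
ee_pos: [0.4673, 0.13, 0.0766]
orientation: [0.18, -3.13, 0.0]
wrist_force: [-0.3, -0.2, -0.3]
finger_gap: 0.999
t 10.68 pos [0.4673 0.13   0.0766] jaw 96.6 tilt z [-6.8e-03 -7.0e-04 -1.0e+00] F [-0.3 -0.2 -0.3] gap 0.999
tool shift mm [-3.5 -0.  72.5] turn rz -0.2
```

```bash
python3 -m pendant '[[-0.003,0,0.03,0,0,0,0.0854],[0,0,0.028,0,0,0,0.0854],[0,0,0.01,0,0,0,0.0854],[0,0,0,0,0,0,0.0854]]'
python3 plan.py .4703 .1303 .004 96.8
python3 - <<'E'
from station import r
import cv2
f=r.grab_frame("scene")["frame"][:,:,::-1]
cv2.imwrite("pics/s7.png",cv2.convertScaleAbs(cv2.resize(f[150:250,270:390],None,fx=6,fy=6,interpolation=cv2.INTER_CUBIC),alpha=1.5,beta=15))
E
```

```text
time: 11.18
ee_pos: [0.4732, 0.1307, 0.0116]
orientation: [0.184, -3.136, -0.0]
wrist_force: [-0.1, -0.4, 1.0]
finger_gap: 1.001
t 11.18 pos [0.4732 0.1307 0.0116] jaw 96.71 tilt z [-6.e-04  0.e+00 -1.e+00] F [-0.1 -0.4  1. ] gap 1.001
tool shift mm [ 2.9 -0.   7.6] turn rz -0.09
```

View pics/s7.png

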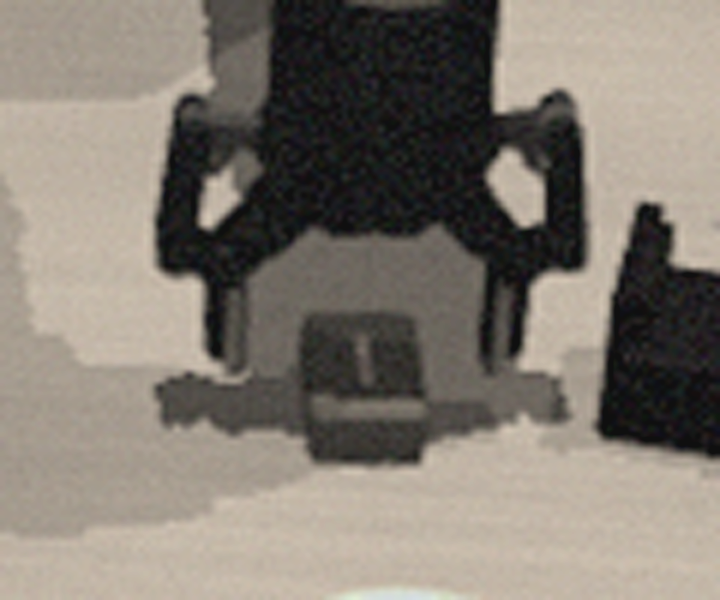

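The fingers stand evenly on both sides of the bank, at (235,330) and (500,330), with the bank at (365,370). I'll correct 3 mm, go down and close.

```bash
python3 -m pendant '[[0.003,0,0.007,0,0,0,0.0854],[0,0,0,0,0,0,0.0854],[0,0,0,0,0,0,0.0854]]'
python3 plan.py .4703 .1303 .004 96.8
```

```text
time: 11.6
ee_pos: [0.4704, 0.1303, 0.0047]
orientation: [-0.185, 3.136, 0.0]
wrist_force: [-0.1, -0.2, 0.8]
finger_gap: 1.001
t 11.6 pos [0.4704 0.1303 0.0047] jaw 96.75 tilt z [ 5.e-04  1.e-04 -1.e+00] F [-0.1 -0.2  0.8] gap 1.001
tool shift mm [ 0.1 -0.   0.7] turn rz -0.05
```

```bash
python3 -m pendant '[[0,0,0,0,0,0,0.03],[0,0,0,0,0,0,0.03],[0,0,0,0,0,0,0.03],[0,0,0,0,0,0,0.03],[0,0,0,0,0,0,0.03]]' 40
python3 -m pendant '[[0,0,0,0,0,0,0.03],[0,0,-0.015,0,0,0,0.03],[0,0,-0.03,0,0,0,0.03],[0,0,-0.03,0,0,0,0.03],[0,0,-0.03,0,0,0,0.03]]' 40
python3 -m pendant '[[0,0,0,0,0,0,0.03],[0,0,0,0,0,0,0.03]]'
python3 plan.py .593 -.122 .11 96.7
```

```text
time: 12.22
ee_pos: [0.4706, 0.1304, 0.0047]
orientation: [-0.185, 3.135, 0.0]
wrist_force: [-0.7, -0.0, 3.8]
finger_gap: 0.481
time: 12.85
ee_pos: [0.4698, 0.1302, 0.1108]
orientation: [0.185, -3.136, 0.0]
wrist_force: [0.0, -0.4, -1.6]
finger_gap: 0.484
time: 13.1
ee_pos: [0.4697, 0.1302, 0.1089]
orientation: [0.185, -3.135, 0.0]
wrist_force: [0.1, -0.1, -2.7]
finger_gap: 0.48
t 13.1 pos [0.4697 0.1302 0.1089] jaw 96.76 tilt z [-8.e-04 -1.e-04 -1.e+00] F [ 0.1 -0.1 -2.7] gap 0.48
tool shift mm [ -92.8 -265.    -1.2] turn rz 0.06
```

```bash
python3 -m pendant '[[-0.009,-0.025,0,0,0,0,0.03],[-0.013,-0.04,0,0,0,0,0.03],[-0.014,-0.04,0,0,0,0,0.03],[-0.014,-0.04,0,0,0,0,0.03],[-0.014,-0.04,0,0,0,0,0.03]]'
python3 -m pendant '[[-0.014,-0.04,0,0,0,0,0.03],[-0.01,-0.025,0,0,0,0,0.03],[-0.005,-0.015,0,0,0,0,0.03],[0,0,0,0,0,0,0.03],[0,0,0,0,0,0,0.03]]'
python3 plan.py .593 -.122 .075 96.7
```

```text
time: 13.72
ee_pos: [0.5548, -0.0469, 0.1075]
orientation: [0.185, -3.133, -0.002]
wrist_force: [-0.0, -0.6, -1.2]
finger_gap: 0.479
time: 14.35
ee_pos: [0.5929, -0.1208, 0.1088]
orientation: [0.186, -3.134, -0.002]
wrist_force: [0.3, 0.7, -1.5]
finger_gap: 0.482
t 14.35 pos [ 0.5929 -0.1208  0.1088] jaw 96.8 tilt z [-0.0016  0.001  -1.    ] F [ 0.3  0.7 -1.5] gap 0.482
tool shift mm [-0.  -1.3 33.8] turn rz 0.1
```

```bash
python3 -m pendant '[[0,-0.0012,0.02,0,0,0,0.03],[0,0,0.02,0,0,0,0.03],[0,0,0,0,0,0,0.03],[0,0,0,0,0,0,0.03]]'
python3 plan.py .593 -.122 .034 96.7
python3 - <<'E'
from station import r
import cv2
f=r.grab_frame("scene")["frame"][:,:,::-1]
cv2.imwrite("pics/s8.png",cv2.convertScaleAbs(cv2.resize(f[170:270,120:240],None,fx=6,fy=6,interpolation=cv2.INTER_CUBIC),alpha=1.6,beta=20))
f=r.grab_frame("top")["frame"][:,:,::-1]
cv2.imwrite("pics/t8.png",cv2.convertScaleAbs(cv2.resize(f[140:240,300:420],None,fx=6,fy=6,interpolation=cv2.INTER_CUBIC),alpha=1.6,beta=20))
E
```

```text
time: 14.85
ee_pos: [0.5941, -0.1224, 0.0702]
orientation: [-0.187, 3.135, -0.0]
wrist_force: [0.3, -0.3, -0.9]
finger_gap: 0.481
t 14.85 pos [ 0.5941 -0.1224  0.0702] jaw 96.81 tilt z [ 6.e-04 -0.e+00 -1.e+00] F [ 0.3 -0.3 -0.9] gap 0.481
tool shift mm [ 1.1  0.6 36.2] turn rz 0.11
```

View pics/s8.png

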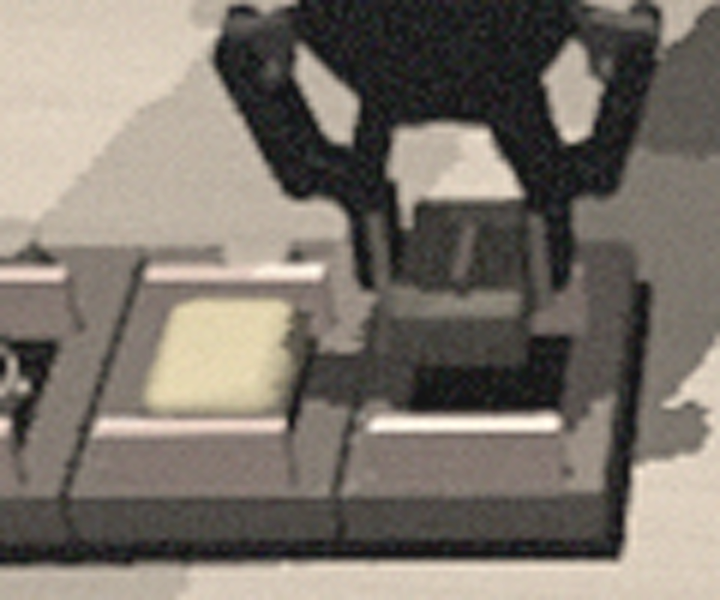

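View pics/t8.png

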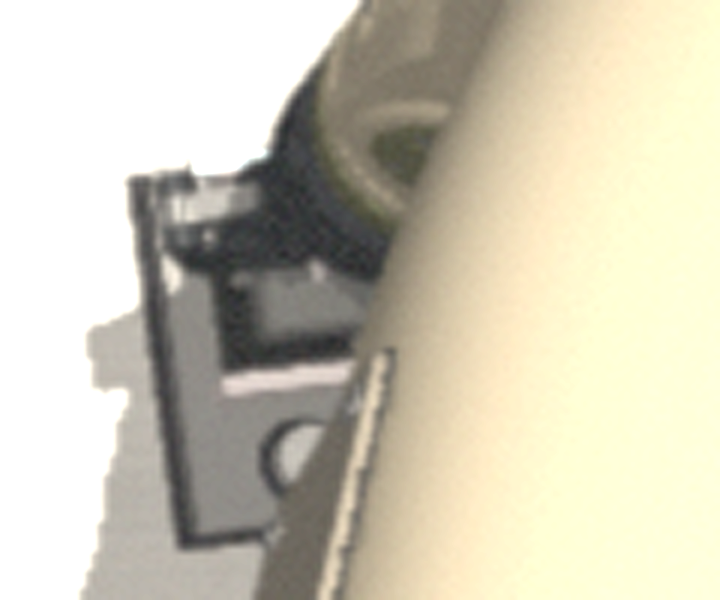

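```bash
python3 - <<'E'
from h import *
q=lambda p,s,o:(np.array(p,float)+.5)/s-.5+np.array(o)
s=np.load('scene0.npz');t=np.load('top0.npz')
z=.0702-.0047+.024
print('scene top back/front edge mid',ray(s,q([(471,203),(455,293)],6,(120,170)),z),'bottom front',ray(s,q([(455,365)],6,(120,170)),z-.024))
print('top -x edge', ray(t,q([(300,345)],6,(300,140)),z))
E
```

```text
scene top back/front edge mid [[ 0.56724069 -0.12639131  0.0895    ]
 [ 0.61602206 -0.12016078  0.0895    ]] bottom front [[ 0.6218526  -0.12113876  0.0655    ]]
top -x edge [[ 0.55710459 -0.11780264  0.0895    ]]
```

```bash
python3 -m pendant '[[0,0,0.008,0,0,0,0.03],[0,0.0005,0.008,0,0,0,0.03],[0,0,0.006,0,0,0,0.03],[0,0,0.005,0,0,0,0.03],[0,0,0,0,0,0,0.03]]'
python3 plan.py .5937 -.122 .034 96.7
python3 - <<'E'
from station import r
import cv2
f=r.grab_frame("scene")["frame"][:,:,::-1]
cv2.imwrite("pics/s9.png",cv2.convertScaleAbs(cv2.resize(f[170:270,120:240],None,fx=6,fy=6,interpolation=cv2.INTER_CUBIC),alpha=1.6,beta=20))
f=r.grab_frame("top")["frame"][:,:,::-1]
cv2.imwrite("pics/t9.png",cv2.convertScaleAbs(cv2.resize(f[140:240,300:420],None,fx=6,fy=6,interpolation=cv2.INTER_CUBIC),alpha=1.6,beta=20))
E
```

```text
time: 15.58
ee_pos: [0.5935, -0.1225, 0.0417]
orientation: [0.185, -3.135, -0.001]
wrist_force: [0.7, -0.2, -0.2]
finger_gap: 0.482
t 15.57 pos [ 0.5935 -0.1225  0.0417] jaw 96.75 tilt z [-1.1e-03  5.0e-04 -1.0e+00] F [ 0.7 -0.2 -0.2] gap 0.482
tool shift mm [-0.3  0.4  7.7] turn rz 0.05
```

View pics/s9.png

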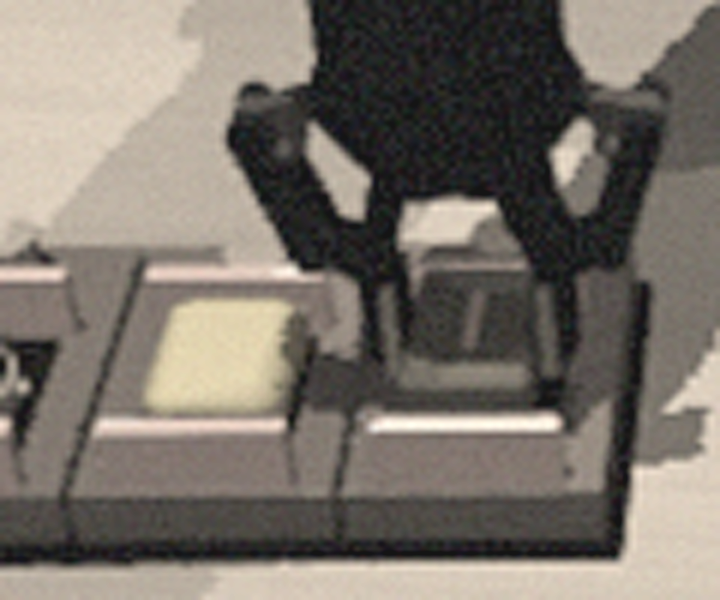

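View pics/t9.png

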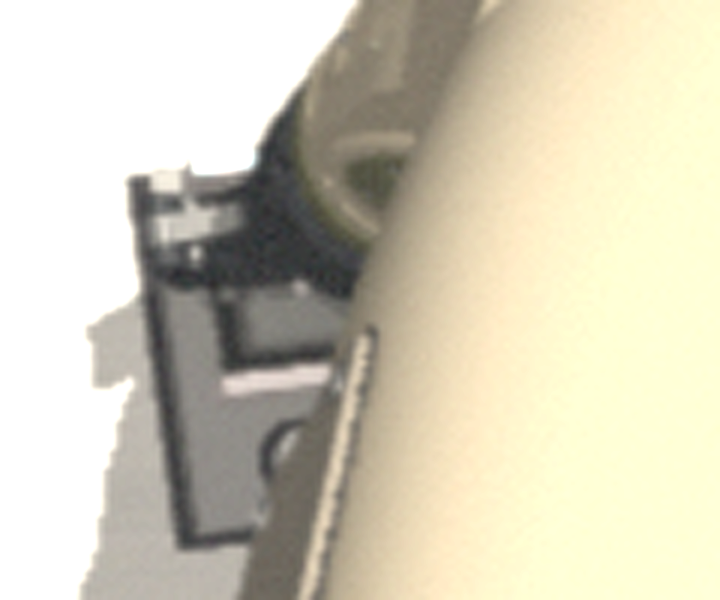

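The bank is inside between the end walls, with gaps at both ends (its front edge at y≈390, the near wall at 420). I'll set it down.

```bash
python3 -m pendant '[[0,0,0.005,0,0,0,0.03],[0,0,0.002,0,0,0,0.03],[0,0,0,0,0,0,0.03]]'
python3 -m pendant '[[0,0,0.0015,0,0,0,0.03],[0,0,0,0,0,0,0.03]]'
python3 plan.py .5937 -.122 .0327 96.7
```

```text
time: 16.05
ee_pos: [0.5937, -0.1225, 0.0352]
orientation: [0.185, -3.136, -0.0]
wrist_force: [0.2, 0.2, -0.8]
finger_gap: 0.482
time: 16.3
ee_pos: [0.5939, -0.1226, 0.0339]
orientation: [0.185, -3.136, -0.0]
wrist_force: [-0.0, -0.2, -1.5]
finger_gap: 0.479
t 16.3 pos [ 0.5939 -0.1226  0.0339] jaw 96.76 tilt z [-0.e+00  1.e-04 -1.e+00] F [-0.  -0.2 -1.5] gap 0.479
tool shift mm [0.1 0.6 1.2] turn rz 0.06
```

```bash
python3 -m pendant '[[0,0,0.0015,0,0,0,0.03],[0,0,0,0,0,0,0.03]]'
```

```text
time: 16.55
ee_pos: [0.5941, -0.1227, 0.0328]
orientation: [-0.185, 3.136, -0.0]
wrist_force: [-0.4, -0.7, 1.3]
finger_gap: 0.479
```

Contact again. I'll open only to 62 mm, so the fingers stay clear of the earbuds case, then rise.

```bash
python3 -m pendant '[[0,0,0,0,0,0,0.05],[0,0,0,0,0,0,0.06],[0,0,0,0,0,0,0.062],[0,0,0,0,0,0,0.062]]'
python3 -m pendant '[[0,0,-0.02,0,0,0,0.062],[0,0,-0.03,0,0,0,0.062],[0,0,-0.03,0,0,0,0.062],[0,0,-0.02,0,0,0,0.062],[0,0,0,0,0,0,0.062]]'
python3 plan.py .5245 -.1305 .075 96.7
python3 - <<'E'
from station import r
import cv2,numpy as np
f=r.grab_frame("scene");np.savez('s10.npz',**f);f=f["frame"][:,:,::-1]
cv2.imwrite("pics/s10.png",cv2.convertScaleAbs(cv2.resize(f[170:270,120:240],None,fx=6,fy=6,interpolation=cv2.INTER_CUBIC),alpha=1.6,beta=20))
E
```

```text
time: 17.05
ee_pos: [0.5939, -0.1226, 0.0324]
orientation: [-0.185, 3.136, 0.0]
wrist_force: [0.2, 0.6, 0.9]
finger_gap: 0.726
time: 17.68
ee_pos: [0.5952, -0.123, 0.1342]
orientation: [-0.185, 3.133, -0.002]
wrist_force: [-0.4, 0.8, -0.0]
finger_gap: 0.729
t 17.68 pos [ 0.5952 -0.123   0.1342] jaw 96.76 tilt z [ 0.0037 -0.0012 -1.    ] F [-0.4  0.8 -0. ] gap 0.729
tool shift mm [71.3  1.  59. ] turn rz 0.06
```

View pics/s10.png

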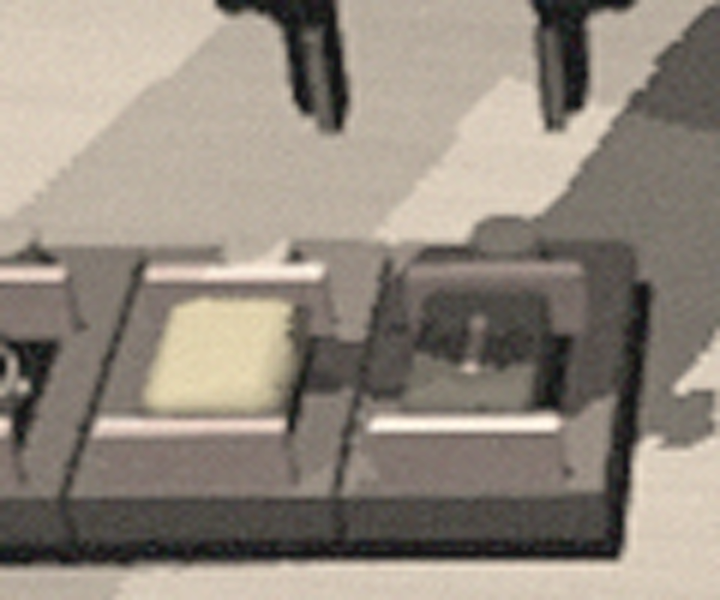

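```bash
python3 - <<'E'
from h import *
q=lambda p,s,o:(np.array(p,float)+.5)/s-.5+np.array(o)
s=np.load('s10.npz')
print('bank bar',ray(s,q([(478,345)],6,(120,170)),.052),'key',ray(s,q([(508,233)],6,(120,170)),.046))
E
python3 -m pendant '[[0.03,0,0,0,0,0,0.02],[0.03,0.0005,0,0,0,0,0],[0.011,0.0005,0.02,0,0,0,0],[0,0,0.02,0,0,0,0],[0,0,0,0,0,0,0]]'
python3 -m pendant '[[0,0,0,0,0,0,0],[0,0,0,0,0,0,0],[0,0,0,0,0,0,0]]'
python3 plan.py .524 -.1298 .055 96.7
python3 - <<'E'
from station import r
import cv2,numpy as np
f=r.grab_frame("scene")["frame"][:,:,::-1]
cv2.imwrite("pics/s11.png",cv2.convertScaleAbs(cv2.resize(f[170:270,120:240],None,fx=6,fy=6,interpolation=cv2.INTER_CUBIC),alpha=1.6,beta=20))
f=r.grab_frame("top");np.savez('t11.npz',**f);f=f["frame"][:,:,::-1]
cv2.imwrite("pics/t11.png",cv2.convertScaleAbs(cv2.resize(f[140:240,300:420],None,fx=6,fy=6,interpolation=cv2.INTER_CUBIC),alpha=1.6,beta=20))
E
```

```text
bank bar [[ 0.59371524 -0.12150883  0.052     ]] key [[ 0.52271694 -0.12790721  0.046     ]]
time: 18.35
ee_pos: [0.521, -0.1291, 0.0898]
orientation: [0.185, -3.131, -0.004]
wrist_force: [-0.6, -0.6, -0.4]
finger_gap: -0.002
time: 18.73
ee_pos: [0.5238, -0.1301, 0.093]
orientation: [-0.185, 3.135, -0.001]
wrist_force: [0.5, -0.8, 0.4]
finger_gap: -0.001
t 18.73 pos [ 0.5238 -0.1301  0.093 ] jaw 96.76 tilt z [ 1.1e-03 -3.0e-04 -1.0e+00] F [ 0.5 -0.8  0.4] gap -0.001
tool shift mm [-0.2  0.3 38. ] turn rz 0.06
```

View pics/s11.png

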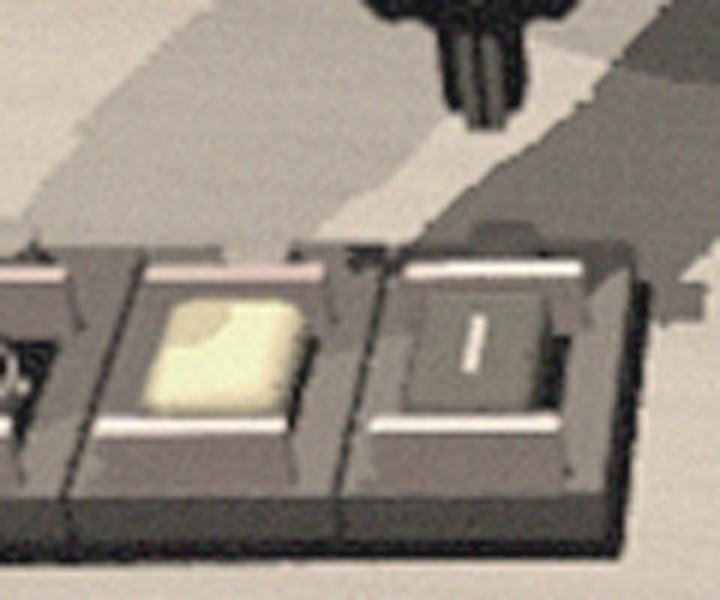

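View pics/t11.png

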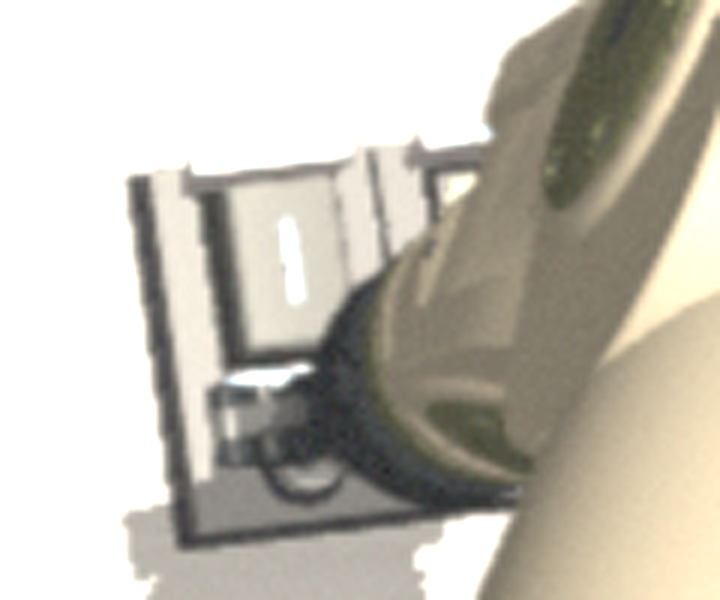

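The bank lies centred and square on the pad, its bar at (475,343) in the scene crop. The closed fingers are over the key. Pressing slowly.

```bash
python3 -m pendant '[[0,0,0.02,0,0,0,0],[0,0,0.018,0,0,0,0],[0,0,0.004,0,0,0,0],[0,0,0,0,0,0,0]]'
python3 plan.py .524 -.1298 .0375 96.7
python3 -m pendant '[[0,0,0.003,0,0,0,0],[0,0,0.003,0,0,0,0],[0,0,0.003,0,0,0,0],[0,0,0,0,0,0,0]]'
```

```text
time: 19.32
ee_pos: [0.5233, -0.13, 0.0506]
orientation: [0.185, -3.136, -0.0]
wrist_force: [0.0, -0.1, -0.1]
finger_gap: 0.006
t 19.32 pos [ 0.5233 -0.13    0.0506] jaw 96.76 tilt z [-1.e-04  1.e-04 -1.e+00] F [ 0.  -0.1 -0.1] gap 0.006
tool shift mm [-0.7  0.1 13.1] turn rz 0.06
time: 19.82
ee_pos: [0.5237, -0.1302, 0.0416]
orientation: [-0.185, 3.135, -0.0]
wrist_force: [0.5, 0.7, 0.3]
finger_gap: 0.002
```

```bash
python3 - <<'E'
from station import r
import cv2,numpy as np
print(r.observe()['wrist_force'])
f=r.grab_frame("scene")["frame"][:,:,::-1]
cv2.imwrite("pics/s12.png",cv2.convertScaleAbs(cv2.resize(f[170:270,80:240],None,fx=5,fy=5,interpolation=cv2.INTER_CUBIC),alpha=1.6,beta=20))
f=r.grab_frame("top")["frame"][:,:,::-1]
cv2.imwrite("pics/t12.png",cv2.convertScaleAbs(cv2.resize(f[140:240,300:420],None,fx=6,fy=6,interpolation=cv2.INTER_CUBIC),alpha=1.6,beta=20))
E
```

```text
[0.45447248 0.67743877 0.29974411]
```

View pics/s12.png

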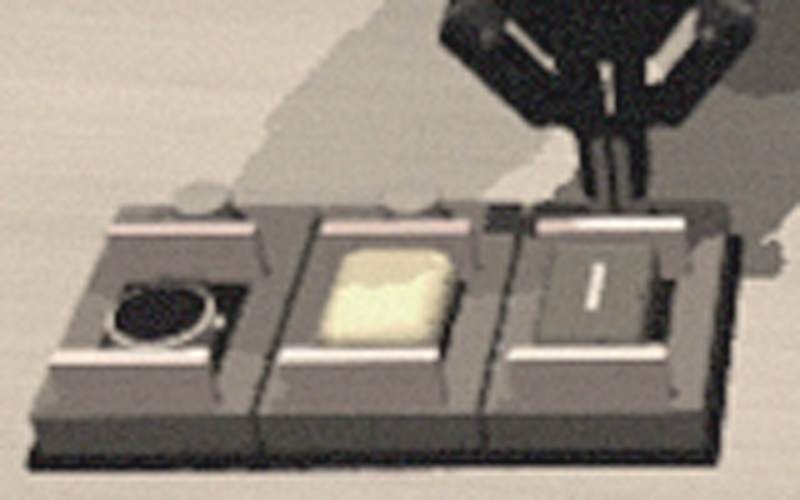

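View pics/t12.png

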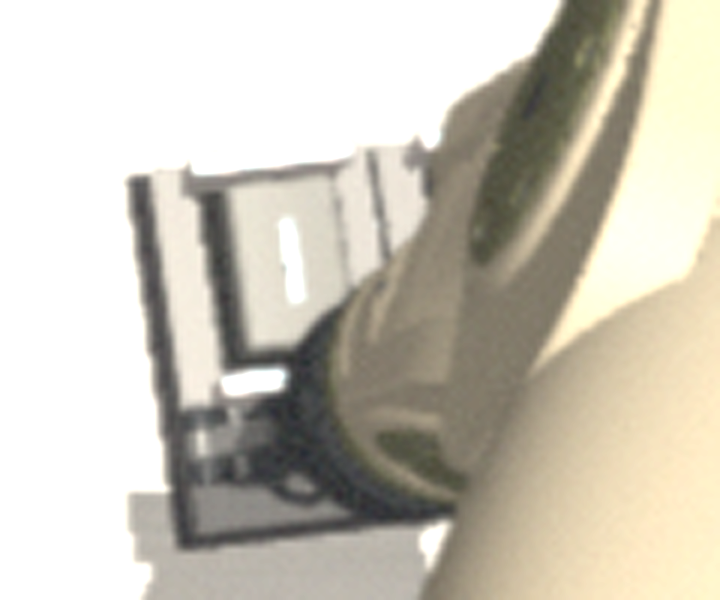

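The middle key already looks popped up (at (412,197), level with the watch's key at (203,197)). The wrist shows almost no force, so I'll push on to the stop.

```bash
python3 -m pendant '[[0,0,0.002,0,0,0,0],[0,0,0,0,0,0,0]]'; python3 -m pendant '[[0,0,0.002,0,0,0,0],[0,0,0,0,0,0,0]]'; python3 plan.py .524 -.1298 .0375 96.7
```

```text
time: 20.18
ee_pos: [0.523, -0.1298, 0.0391]
orientation: [0.185, -3.136, -0.001]
wrist_force: [0.8, -0.9, 1.0]
finger_gap: -0.003
time: 20.42
ee_pos: [0.523, -0.1299, 0.0375]
orientation: [0.185, -3.136, -0.0]
wrist_force: [-1.7, 1.1, 4.2]
finger_gap: 0.001
t 20.43 pos [ 0.523  -0.1299  0.0375] jaw 96.76 tilt z [-4.e-04  2.e-04 -1.e+00] F [-1.7  1.1  4.2] gap 0.001
tool shift mm [-1.  -0.1  0. ] turn rz 0.06
```

```bash
python3 -m pendant '[[0,0,0.001,0,0,0,0],[0,0,0,0,0,0,0]]'; python3 -m pendant '[[0,0,0.001,0,0,0,0],[0,0,0,0,0,0,0]]'
```

```text
time: 20.68
ee_pos: [0.5231, -0.1299, 0.0373]
orientation: [-0.185, 3.136, -0.0]
wrist_force: [-3.0, 1.3, 10.3]
finger_gap: 0.002
time: 20.92
ee_pos: [0.5232, -0.1299, 0.0371]
orientation: [-0.185, 3.136, -0.001]
wrist_force: [-5.3, 1.5, 15.8]
finger_gap: -0.001
```

```bash
python3 -m pendant '[[0,0,0,0,0,0,0],[0,0,0,0,0,0,0]]'; python3 plan.py .524 -.1298 .0375 96.7
python3 - <<'E'
from station import r
import cv2,numpy as np
f=r.grab_frame("scene")["frame"][:,:,::-1]
cv2.imwrite("pics/s13.png",cv2.convertScaleAbs(cv2.resize(f[190:250,80:240],None,fx=5,fy=5,interpolation=cv2.INTER_CUBIC),alpha=1.6,beta=20))
E
```

```text
time: 21.18
ee_pos: [0.5232, -0.1299, 0.0371]
orientation: [-0.185, 3.136, -0.001]
wrist_force: [-5.4, 1.5, 16.5]
finger_gap: 0.001
t 21.18 pos [ 0.5232 -0.1299  0.0371] jaw 96.76 tilt z [ 6.e-04 -4.e-04 -1.e+00] F [-5.4  1.5 16.5] gap 0.001
tool shift mm [-0.8  0.  -0.4] turn rz 0.06
```

View pics/s13.png

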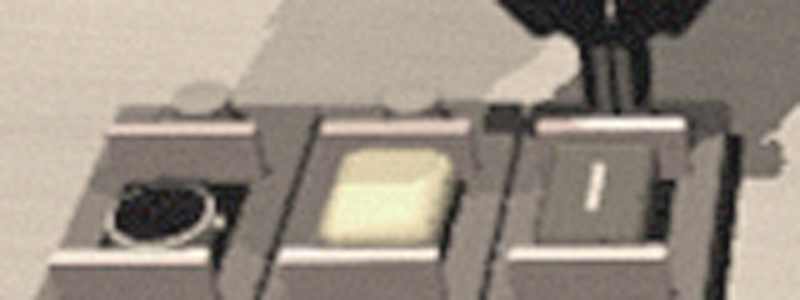

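That is a hard stop, at 16 N. I'll rise straight up, move aside and check.

```bash
python3 -m pendant '[[0,0,-0.005,0,0,0,0],[0,0,-0.02,0,0,0,0],[0,0,-0.04,0,0,0,0],[0,0,-0.04,0,0,0,0],[0,0,-0.04,0,0,0,0]]'
python3 plan.py .42 .08 .2 96.7
python3 -m pendant '[[0.015,0.03,0,0,0,0,0],[0.02,0.05,0,0,0,0,0],[0.02,0.05,0,0,0,0,0],[0.02,0.05,0,0,0,0,0],[0,0.04,0,0,0,0,0]]'
python3 -m pendant '[[0,0.05,0,0,0,0,0],[0,0.05,0,0,0,0,0],[0,0.02,0,0,0,0,0],[0,0,0,0,0,0,0],[0,0,0,0,0,0,0]]'
python3 - <<'E'
from station import r
import cv2,numpy as np
f=r.grab_frame("scene");np.savez('s14.npz',**f);f=f["frame"][:,:,::-1]
a=np.load('scene0.npz')['frame'][:,:,::-1]
z=lambda f:cv2.convertScaleAbs(cv2.resize(f[195:250,80:235],None,fx=5,fy=5,interpolation=cv2.INTER_CUBIC),alpha=1.6,beta=20)
cv2.imwrite("pics/s14.png",np.vstack([z(a),z(f)]))
f=r.grab_frame("top");np.savez('t14.npz',**f);f=f["frame"][:,:,::-1]
cv2.imwrite("pics/t14.png",cv2.convertScaleAbs(cv2.resize(f[140:240,310:450],None,fx=5.5,fy=5.5,interpolation=cv2.INTER_CUBIC),alpha=1.4,beta=10))
E
```

```text
time: 21.85
ee_pos: [0.5229, -0.1298, 0.1811]
orientation: [0.185, -3.135, -0.001]
wrist_force: [1.0, 0.7, -0.3]
finger_gap: -0.001
t 21.85 pos [ 0.5229 -0.1298  0.1811] jaw 96.76 tilt z [-1.e-03  5.e-04 -1.e+00] F [ 1.   0.7 -0.3] gap -0.001
tool shift mm [ 77.5 220.4 -18.7] turn rz 0.06
time: 22.48
ee_pos: [0.4207, 0.0811, 0.1801]
orientation: [0.185, -3.135, -0.0]
wrist_force: [-0.2, -0.1, 0.2]
finger_gap: 0.002
time: 23.1
ee_pos: [0.4086, 0.1983, 0.1801]
orientation: [0.185, -3.135, 0.001]
wrist_force: [-0.3, -0.1, 0.2]
finger_gap: -0.001
```

View pics/s14.png

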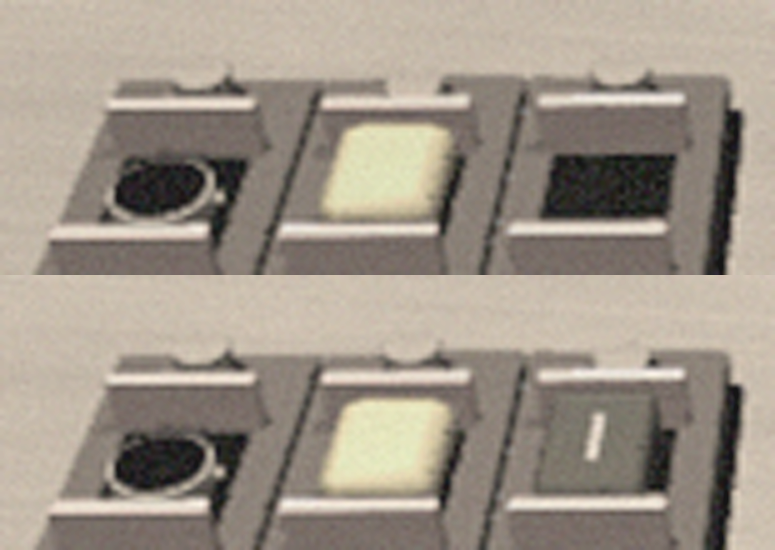

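View pics/t14.png

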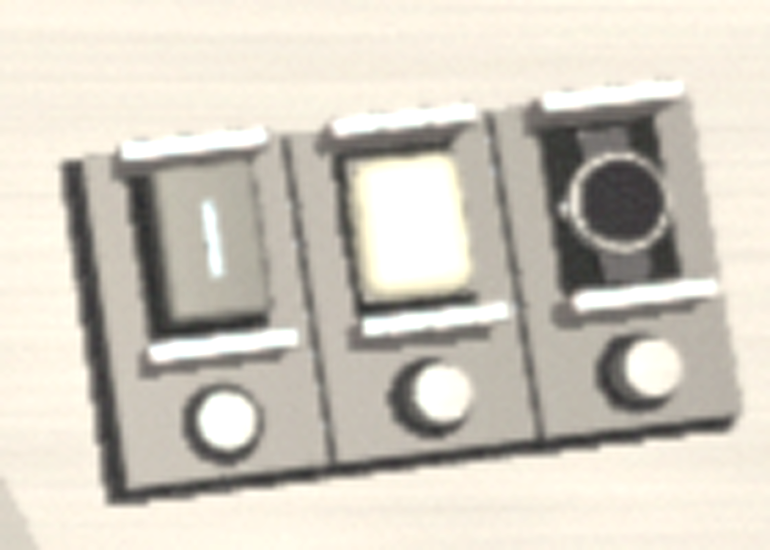

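The pictures show the empty bay's key down at (622,355), the earbuds case's key up at (412,345) and the watch's key unchanged at (203,345). The bank lies square between the walls. One last number check on its position.

```bash
python3 - <<'E'
from h import *
from station import r
q=lambda p:(np.array(p,float)+.5)/5.5-.5+np.array((310,140))
t=np.load('t14.npz')
b=ray(t,q([(207,202),(217,276)]),.052);w=ray(t,q([(194,144),(224,346)]),.052)
d=w[0]-w[1];ex=d/np.linalg.norm(d);ey=np.array([-ex[1],ex[0],0]);e=b.mean(0)-w.mean(0)
a=lambda v:np.degrees(np.arctan2(v[1],v[0]))
print('along mm',e@ex*1e3,'across',e@ey*1e3,'yaw diff',a(b[0]-b[1])-a(d))
for n in('scene','top'):
    f=r.grab_frame(n)['frame'];cv2.imwrite(f'pics/f{n}.png',f[:,:,::-1])
r.sign_off()
E
```

```text
along mm 2.082096473790132 across -1.5483354387213033 yaw diff -0.7595627437459989
the job is handed in; nothing more can be done
```

View pics/fscene.png

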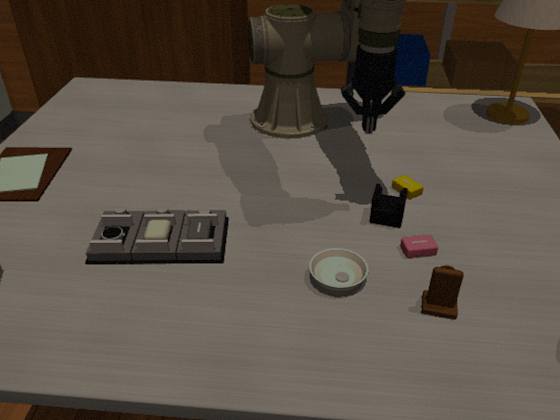

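The job is done and handed in at about 23 s. I pulled the bank straight up off the stack by its ends, set it down on the console and let go. I took it again by its long sides, laid it on the empty bay's pad and let go, then pressed that bay's key to its stop.

**Last checks:**
- **Bank:** in the top view it lies flat and let go, about 2 mm along and 1.5 mm across from the pad's centre, and less than 1° off square. All of that is within tolerance.
- **Keys:** the pictures show the empty bay's key down, the earbuds case's key popped up and the watch's key still up.
- **Other things:** the case and watch look unmoved beside the first picture. The dish and figurine look in place in the last picture; I did not measure either pair.
- **Robot:** the arm is well clear and touching nothing.

**What disagreed:**
- **Press force:** the wrist showed almost no force on the first part of the key's travel, and about 16 N at the stop, above the suggested 8 to 12 N.
- **Bank position:** the scene view before the press put the bank within about 1 mm of the pad's centre, while the last top view gave about 2 mm.

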